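# Lock the tube carrier with its long rod

## Task

Lock the tubes into the white carrier: take the long locking rod (red handle) out of its rest and, from the carrier's left end as the robot sees it, slide it through all three metal eyes in turn until its red collar is up against the first eye, then let go. Leave the shorter, blue-handled rod lying in the rest.

Things in the scene. Friction and masses are not known exactly. Their poses are not given: they have to be found in the camera images.
- lock_rod: Long rod, 60 g, level in a slot of a fixed white rest (slot varies; open above, 37 mm high), axis 32 mm above the worktop. Origin: on the axis, front face of the red collar; own -y runs to the tip. Steel 10 mm thick from y=0 to -165 mm; collar 36 mm across, y=0 to +6; round red handle 20 mm thick, y=+6 to +66, clear of the rest: grip from above at y=+36, firmly (35 N; it balances at y=-55).
- lock_rod_tip (a point): Rounded tip of the long red-handled rod, on its axis (y = -165 mm in the rod's frame).
- carrier: White fixed tube carrier, 84 x 160 x 108 mm. Origin: centre of underside, z up. Three aluminium eyes at y=+60, 0, -60 mm, 8 mm thick, 46 mm outside, round 30 mm holes centred at x=0, z=85; common axis: own y. The rod enters at the +y end (robot's left) towards -y; first eye's outer face at y=+64, where the collar stops. Let go, the rod settles to z=75 in the holes. Tube tops at 67.
- short_rod: Spare rod in the rest's other slot, 90 mm beside the long one: same shape, but blue handle and collar and only 95 mm of steel, too short for the carrier; leave it there. Origin: on its axis at the collar's front face; own -y runs to its tip.
There are look-alikes about, which are no part of the job. Of the things like the lock_rod, leave any that is yellow; of the rest the larger one is meant.

How it is judged:
On the way, in this order (a step that is already met when the one before it is completed fails the run):
1. the long rod's tip is through the first eye (y of lock_rod_tip in the frame of carrier between -0.1 and 0.054 m and x of lock_rod_tip in the frame of carrier between -0.014 and 0.014 m and z of lock_rod_tip in the frame of carrier between 0.068 and 0.1 m), for 0.04 s.
2. the tip is through the middle eye too (y of lock_rod_tip in the frame of carrier below -0.006 m and x of lock_rod_tip in the frame of carrier between -0.014 and 0.014 m and z of lock_rod_tip in the frame of carrier between 0.068 and 0.1 m), for 0.04 s.
At the end, for the whole second after the job is handed in: The long red-handled rod lies at rest through all three eyes, within 14 mm of their axis and 10 degrees of its direction, its collar within 15 mm of the first (left) eye's outer face; the short blue-handled rod is within 30 mm of where it lay (y of lock_rod in the frame of carrier between 0.055 and 0.079 m and x of lock_rod in the frame of carrier between -0.014 and 0.014 m and z of lock_rod in the frame of carrier between 0.068 and 0.1 m and x of lock_rod_tip in the frame of carrier between -0.018 and 0.018 m and y of lock_rod_tip in the frame of carrier below -0.07 m and angle between the y axis of lock_rod and the y axis of carrier, either way round below 0.18 rad and linear speed of lock_rod below 0.02 m/s and distance of short_rod from where it was at the start of the episode below 0.03 m); the robot touches nothing.
It fails at once if the short blue-handled rod is taken or knocked out of its slot (distance of short_rod from where it was at the start of the episode above 0.04 m).
It also fails if it takes over 45 s, if anything falls off the work surface, if the arm or the gripper's body presses on something with over 40 N, if the wrist force passes 120 N, or if a joint passes its speed limit or range.

## Robot

A 7-joint arm with a two-finger parallel gripper is mounted at the origin on a cart in front of the work surface, level with it; the furniture and walls round the work are solid. World frame = base frame: x ahead of the robot, y to its left, z up, the work surface at z = 0. Lengths are in m, angles in rad, forces in N, time in s.
With the tool pointing down it reaches from about 0.425 to 0.8 m from the base axis. Payload 8.3 kg.
Tool frame: the origin (TCP) lies between the finger pads; the fingertips stand 17 mm ahead of it and the grasp point (between the pads) lies 2 mm behind it; z points along the fingers, y is the line along which they close (so a half turn about z gives the same grasp; the last joint's range is limited). The gripper opens to 85 mm and grips with 20 to 120 N. Pads are 22 mm wide; open, the fingers measure 114 mm over their backs; the gripper's body (76 mm by 85 mm) begins 54 mm behind the grasp point. The pads swing forward as they close: fully open they stand 13 mm farther back than shut.
Start: joints at [-1.178, 0.383, 0.016, 1.37, -0.006, 1.388, -0.046], TCP at [0.275, 0.561, 0.225] pointing down, gripper open.
Joint ranges: [-2.95, 2.95], [-0.25, 2.06], [-1.52, 1.56], [0.18, 2.33], [-1.44, 4.58], [0.02, 2.06], [-3.01, 3.01]. Speed limits (rad/s): [2.39, 2.39, 3.01, 3.01, 3.14, 3.14, 3.14].

## Interface

Orientations are given as a rotation vector (axis times angle).
In Python, from workcell import * gives the robot as it stands.
- The arm moves only by the tool jog_arm, never from a script. Its argument "targets" is a list of rows, each an object of numbers: "x", "y", "z": the shift along the world's x, y, z in cm; "wx", "wy", "wz": the turn, a rotation vector about the world's x, y, z in rad. In form: [{"x": .., "y": .., "z": .., "wx": .., "wy": .., "wz": ..}, ...]. A call has 1 to 5 rows; each row is the pose to reach, as a shift and turn from the pose commanded when the call began; what a row does not reach only later rows make up. A row lasts 1/8 s, in which the tool goes at most 62.5 mm and 10.7 degrees, less where a joint would pass 70% of its speed; a pose out of reach is approached as far as the arm can. A call with a gripper value outside its range is refused whole. "grip" is the closure, from -1 (fully open) to 1 (shut), set as the call begins (left out, the last holds). The fingers move at their own pace and stop on an object; "force" is the grip in N (left out, the last holds). Time passes only in rows, so rows that repeat a pose let the fingers close. It gives the time, the measured TCP pose, the force, the opening and the grip force at its end, in the units of the state.
- read_state(): the state, without advancing time (a new reading comes with each control period).
- capture(name): name is "side" or "top" or "wrist"; returns a dict with "pixels" (400x640x3 uint8, blue, green, red), "range_z" (400x640 float32, m along the optical axis (not along the pixel's ray), 0 where there is no reading), "intrinsics" (3x3 intrinsics, pixels), "world_from_camera" (4x4, takes a point from camera to world coordinates). Camera axes: x right, y up, looking along -z (the intrinsics and any distortion apply to the point x, -y, -z); pixel columns grow to the right and rows downward; lengths in m; the calibration is good to about 2 mm. A picture is of the moment at which its call begins.
- finish_job(): hands the job in; it is judged then, once.
Trained networks look in a picture, given as the dict that the camera call returned (one of the last four; its "shot" number tells which), for a name from the list of things; names that differ only in an ending like _2 or _b are one class to them, and where a whole thing is asked for, a point or a joint stands for the part that bears it (a point fixed in the world has none). Each returns a list of dicts, best first, with "confidence" (0 to 1); they miss things now and then, are a little off and sometimes report something else, mostly with a low value. They report only what shows in the picture. A call takes as long as a camera call. They do not tell look-alikes from the thing itself.
- outline_of(picture, thing): "mask" (400x640 bool, what is visible of it) and "bbox" ([left, top, width, height] in pixels, round what is visible of it).
The state is a dict: "clock": time; "q": joint angles; "dq": joint speeds; "joint_efforts": joint torques, N m; "tcp_pos": TCP position; "tcp_rot": TCP orientation; "force": force on the tool from outside, world axes, zero at the start; "wrist_torque": the same for the moment, N m; "gripper_width": finger opening in m; "finger_force": force on a finger pad.
Only numpy, scipy, OpenCV 4.12 (cv2) and the standard library are available. Lean on these libraries where they do the work, as an engineer would, in place of code of your own. Each camera call takes 0.05 s, during which the arm holds its last target. There are 200 camera calls.

## Working session

There is one attempt and no reset: what is moved stays moved. The work goes in short steps, Python scripts to look and compute and a tool call to move; the robot and the scene stay as the last step left them, time stands still between calls to the robot, and variables do not carry over. Pictures are saved under pics/ and viewed, at most 10 in all, crops included, and the job is handed in when it is done.

Besides the shell and the picture viewer there is one more tool, called after ">>>" as name([rows], argument=value, ...), one row to a line, values as JSON. jog_arm: Moves the arm, as the interface text tells. Its arguments: {"type":"object","properties":{"targets":{"type":"array","items":{"type":"object","properties":{"x":{"type":"number"},"y":{"type":"number"},"z":{"type":"number"},"wx":{"type":"number"},"wy":{"type":"number"},"wz":{"type":"number"}}}},"grip":{"type":"number"},"force":{"type":"number"}},"required":["targets"]}

```bash
mkdir -p pics
cat > h.py <<'E'
from workcell import *
import numpy as np, cv2
def cloud(p):
    K=p["intrinsics"];d=p["range_z"];v,u=np.mgrid[0:400,0:640]
    c=np.stack([(u-K[0,2])/K[0,0]*d,-(v-K[1,2])/K[1,1]*d,-d,np.ones_like(d)],-1)
    w=(c@p["world_from_camera"].T)[...,:3]; w[d==0]=np.nan
    return w
E
python3 - <<'E'
from h import *
ims=[]
for n in ("top","side"):
    p=capture(n); np.savez(f"{n}.npz",**{k:p[k] for k in("pixels","range_z","intrinsics","world_from_camera")})
    cv2.imwrite(f"pics/{n}.png",p["pixels"]); w=cloud(p)
    for t in("lock_rod","carrier","short_rod"):
        for o in outline_of(p,t)[:4]:
            m=o["mask"]; print(n,t,round(o["confidence"],2),o["bbox"],np.nanmedian(w[m],0).round(3),np.nanpercentile(w[m],[2,98],axis=0).round(3).tolist())
E
```

```text
top lock_rod 0.86 [159.9, 243.0, 68.0, 13.9] [0.407 0.278 0.016] [[0.396, 0.237, 0.005], [0.419, 0.381, 0.025]]
top lock_rod 0.58 [301.4, 250.0, 78.1, 11.4] [ 0.382 -0.038  0.016] [[0.371, -0.092, -0.001], [0.392, 0.068, 0.026]]
top lock_rod 0.55 [231.8, 188.2, 106.4, 9.7] [0.513 0.166 0.038] [[0.503, 0.007, 0.032], [0.526, 0.226, 0.049]]
top carrier 0.69 [379.0, 149.3, 83.1, 52.9] [ 0.546 -0.179  0.016] [[0.506, -0.259, -0.0], [0.6, -0.104, 0.106]]
top short_rod 0.77 [231.2, 145.8, 74.2, 15.7] [0.604 0.166 0.038] [[0.595, 0.072, -0.001], [0.621, 0.223, 0.05]]
side lock_rod 0.77 [256.4, 215.4, 21.2, 45.0] [ 0.381 -0.054  0.015] [[0.37, -0.1, -0.003], [0.395, 0.065, 0.024]]
side lock_rod 0.59 [308.1, 174.4, 17.6, 43.2] [0.511 0.148 0.035] [[0.501, 0.003, -0.002], [0.529, 0.269, 0.046]]
side carrier 0.76 [335.7, 212.1, 84.6, 102.9] [ 0.546 -0.207  0.028] [[0.507, -0.265, 0.003], [0.599, -0.121, 0.104]]
side short_rod 0.73 [347.7, 167.7, 20.4, 33.0] [0.602 0.158 0.036] [[0.593, 0.067, 0.023], [0.618, 0.217, 0.047]]
```

View pics/top.png

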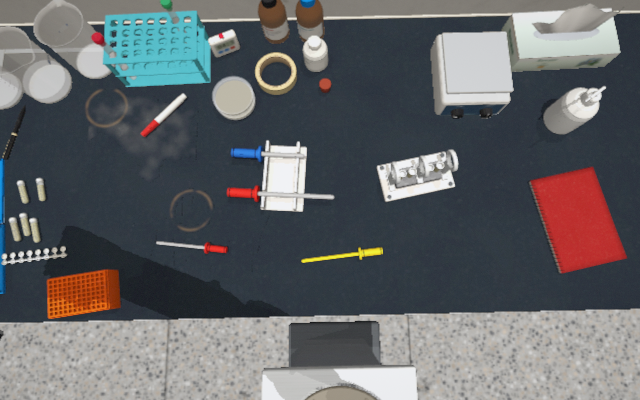

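View pics/side.png

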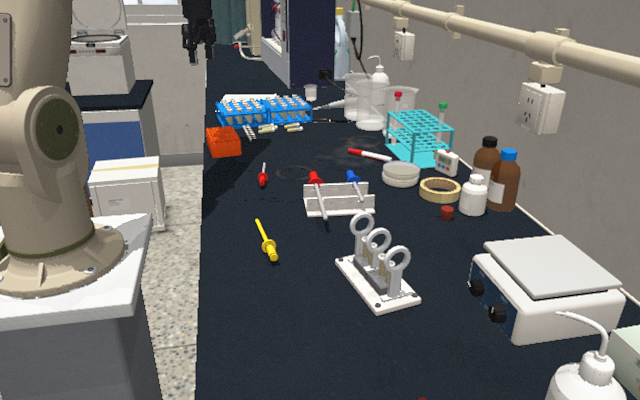

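Candidates (top view): the red rod in the rest (231–334, 193), a smaller red rod lying loose (157–228, 246) and a yellow one (302–383, 255). The one in the rest fits: it isn't yellow, it's the larger red one, and it lies in a rest slot beside the blue rod. The carrier is at (379–460, 150–200), turned slightly. Next I'll check with a crop and fit the axes.

Run:
```python
from h import *
out=[]
for n in("top","side"):
    p=dict(np.load(f"{n}.npz")); w=cloud(p); x,y,z=w[...,0],w[...,1],w[...,2]
    b,g,r=[p["pixels"][...,i].astype(int) for i in range(3)]
    reg=(abs(x-.513)<.035)&(y>-.03)&(y<.26)
    st=reg&(z>.024)&(z<.06)
    red=st&(r>90)&(g<60)&(b<60)
    print(n,"red",np.nanpercentile(w[red],[2,50,98],axis=0).round(4).tolist())
    print("table z",np.nanmedian(z[(x>.3)&(x<.45)&(abs(y+.25)<.1)]))
    for y0 in np.arange(-.01,.23,.02):
        m=reg&(abs(y-y0)<.01)&(z>.025)
        if m.sum()>3: print(round(y0,2),m.sum(),np.median(w[m],0).round(4),z[m].max().round(4))
    c=(abs(x-.55)<.08)&(y<-.08)&(y>-.3)
    pl=c&(z>.004)&(z<.12)
    rc=cv2.minAreaRect((w[pl][:,:2]*1000).astype(np.float32)); print("plate",rc)
    e=c&(z>.072)&(z<.115); P=w[e]; print("eyes",e.sum(),np.median(P,0))
    _,l,C=cv2.kmeans(P[:,:2].astype(np.float32),3,None,(3,50,1e-5),10,2)
    for k in range(3): Q=P[l[:,0]==k]; print(len(Q),Q.mean(0).round(4),Q.min(0).round(4),Q.max(0).round(4))
p=np.load("top.npz")["pixels"]
cv2.imwrite("pics/crop.png",cv2.resize(p[130:270,150:470],None,fx=2.5,fy=2.5,interpolation=cv2.INTER_CUBIC))
```

```text
top red [[0.5021, 0.1659, 0.0306], [0.5172, 0.1932, 0.0402], [0.5298, 0.2301, 0.0489]]
table z -0.0007273593611293316
0.01 43 [0.5047 0.0111 0.0355] 0.0383
0.03 37 [0.5072 0.0305 0.0358] 0.0386
0.05 45 [0.5079 0.0497 0.0356] 0.0393
0.07 42 [0.5091 0.069  0.0365] 0.0388
0.09 133 [0.5114 0.0862 0.0368] 0.0423
0.11 41 [0.5118 0.1099 0.0364] 0.0392
0.13 41 [0.5139 0.1298 0.0364] 0.0417
0.15 138 [0.5148 0.1528 0.0369] 0.0429
0.17 102 [0.5152 0.1684 0.0415] 0.0525
0.19 86 [0.5171 0.1893 0.0399] 0.0445
0.21 83 [0.5175 0.2103 0.0401] 0.0442
plate ((562.9703979492188, -185.91705322265625), (141.6043701171875, 178.2246551513672), 16.62144660949707)
eyes 427 [ 0.5525095  -0.1820343   0.09960098]
141 [ 0.5521 -0.1814  0.0952] [ 0.5316 -0.1892  0.0721] [ 0.5756 -0.1748  0.1096]
133 [ 0.5402 -0.1228  0.0959] [ 0.5196 -0.131   0.072 ] [ 0.5627 -0.1157  0.1102]
153 [ 0.5643 -0.24    0.0943] [ 0.5432 -0.2484  0.0723] [ 0.5866 -0.2334  0.1097]
side red [[0.5019, 0.1631, 0.0338], [0.5162, 0.1691, 0.0394], [0.5296, 0.226, 0.047]]
table z -0.002016187510990086
0.01 33 [0.5047 0.0053 0.033 ] 0.0361
0.03 24 [0.5051 0.0286 0.0345] 0.0365
0.05 19 [0.5062 0.0497 0.0343] 0.036
0.07 46 [0.5174 0.0772 0.0339] 0.0401
0.09 154 [0.5108 0.0834 0.0329] 0.0401
0.11 19 [0.5112 0.1101 0.0345] 0.0358
0.13 18 [0.5124 0.1317 0.0339] 0.0363
0.15 151 [0.517  0.1502 0.0327] 0.0383
0.17 85 [0.5156 0.1658 0.0393] 0.0476
0.19 15 [0.5167 0.1947 0.039 ] 0.0412
0.21 26 [0.5157 0.2102 0.0381] 0.0405
plate ((551.8324584960938, -184.06434631347656), (84.25459289550781, 162.73092651367188), 11.980612754821777)
eyes 822 [ 0.55213964 -0.1874409   0.09289782]
306 [ 0.5631 -0.2448  0.0914] [ 0.5423 -0.2518  0.0721] [ 0.5865 -0.2345  0.1064]
242 [ 0.5402 -0.1273  0.0913] [ 0.5192 -0.1339  0.072 ] [ 0.5649 -0.1158  0.1078]
274 [ 0.552  -0.1862  0.0912] [ 0.5306 -0.1926  0.072 ] [ 0.5759 -0.1777  0.1076]
```

View pics/crop.png

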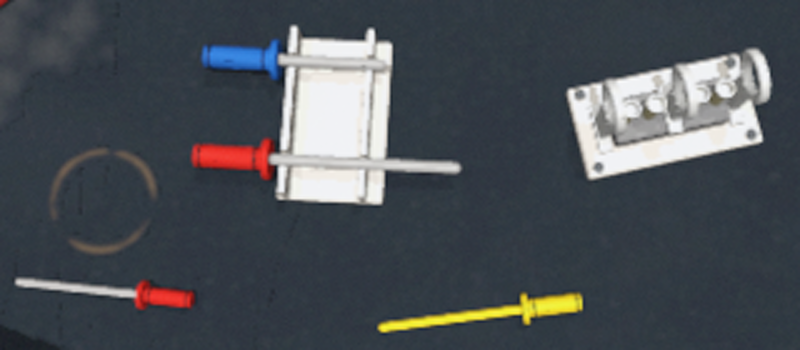

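The crop confirms it: the long red-handled rod lies in the lower slot of the rest, with its handle at crop (192–270, 157). The small loose red rod and the yellow one are decoys. Eye positions agree between the two views.

Run:
```python
from h import *
from scipy.spatial.transform import Rotation as R
s=read_state(); M=R.from_rotvec(s["tcp_rot"]).as_matrix(); print(s["clock"],s["tcp_pos"],M.round(3).tolist(),s["q"],s["gripper_width"])
# pads line (tool y) perpendicular to the rod dir (0.062,1): along (1,-0.062)
a=np.arctan2(M[1,1],M[0,1]); t=np.arctan2(-.062,1)
print("turn wz",[(t-a+k*np.pi) for k in(-1,0,1)], "shift cm",(np.array([.5173,.1994,.12])-s["tcp_pos"])*100)
```

```text
0.4 [0.27506054 0.56113004 0.22452044] [[-0.898, 0.44, -0.0], [0.44, 0.898, -0.0], [-0.0, -0.0, -1.0]] [-1.17787523  0.38354636  0.0163903   1.37024897 -0.00625268  1.38817686
 -0.04649987] 0.08536121138424793
turn wz [np.float64(-4.318551563127966), np.float64(-1.1769589095381727), np.float64(1.9646337440516204)] shift cm [ 24.22394609 -36.17300444 -10.45204434]
```

>>> jog_arm([
  {"x": 5,"y": -7.5,"z": 0,"wz": -0.17},
  {"x": 10,"y": -15,"z": -1,"wz": -0.34},
  {"x": 14,"y": -21,"z": -2,"wz": -0.51},
  {"x": 18,"y": -27,"z": -4,"wz": -0.68},
  {"x": 21,"y": -31,"z": -6,"wz": -0.85},
], grip=-1)

```text
validation failed for argument at $.ta...
```

>>> jog_arm([
  {"x": 2,"y": -3.5,"z": -2,"wz": -0.16},
  {"x": 3.2,"y": -5.2,"z": -3,"wz": -0.327},
  {"x": 3.2,"y": -5.2,"z": -3,"wz": -0.327},
  {"x": 3.2,"y": -5.2,"z": -3,"wz": -0.327},
])

```text
validation failed for argument at $.ta...
```

```bash
cat > s.py <<'E'
from h import *
from scipy.spatial.transform import Rotation as R
s=read_state(); M=R.from_rotvec(s["tcp_rot"]).as_matrix()
print(round(s["clock"],2),s["tcp_pos"].round(4),"tool y ang",np.arctan2(M[1,1],M[0,1]).round(4),M[:,2].round(3),s["gripper_width"],s["finger_force"],np.round(s["force"],1))
E
python3 s.py
python3 - <<'E'
from h import *
p=capture("wrist"); cv2.imwrite("pics/w1.png",p["pixels"]); w=cloud(p)
for o in outline_of(p,"lock_rod")[:2]: print(o["confidence"],o["bbox"],np.nanmedian(w[o["mask"]],0))
b,g,r=[p["pixels"][...,i].astype(int) for i in range(3)]
x,y,z=w[...,0],w[...,1],w[...,2]
red=(r>80)&(g<60)&(b<60)&(z>.02)&(z<.06)&(y>.175)&(y<.225)
for y0 in(.18,.19,.2,.21,.22):
    m=red&(abs(y-y0)<.005); print(y0,m.sum(),np.median(w[m],0) if m.sum() else "", np.ptp(x[m]) if m.sum() else "")
E
```

```text
0.4 [0.2751 0.5611 0.2245] tool y ang 1.115 [-0. -0. -1.] 0.08536121138424793 0.0 [1.1 0.3 0. ]
0.68 [218.7, 313.8, 32.4, 11.9] [0.4130507  0.37218901 0.00715175]
0.63 [2.0, 373.1, 38.7, 26.4] [0.3727975  0.0419787  0.00883318]
0.18 0  
0.19 0  
0.2 0  
0.21 0  
0.22 0
```

View pics/w1.png

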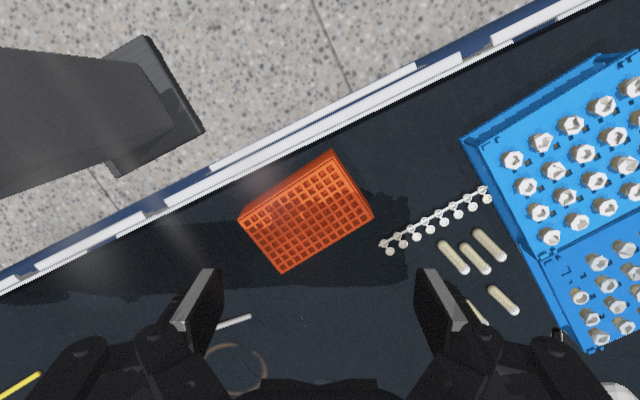

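The calls were refused, so the arm hasn't moved. The picture still shows the start view: the orange rack at (305, 210) and the open fingers. All six keys are probably required.

>>> jog_arm([
  {"x": 5,"y": -7.5,"z": 0,"wx": 0,"wy": 0,"wz": -0.17},
  {"x": 10,"y": -15,"z": -1,"wx": 0,"wy": 0,"wz": -0.34},
  {"x": 14,"y": -21,"z": -2,"wx": 0,"wy": 0,"wz": -0.51},
  {"x": 18,"y": -27,"z": -4,"wx": 0,"wy": 0,"wz": -0.68},
  {"x": 21,"y": -31,"z": -6,"wx": 0,"wy": 0,"wz": -0.85},
], grip=-1)

```text
clock: 1.12
tcp_pos: [0.4484, 0.3038, 0.1836]
tcp_rot: [1.915, 2.49, 0.003]
force: [1.3, -0.5, -0.2]
gripper_width: 0.0852
finger_force: 0.0
```

>>> jog_arm([
  {"x": 2,"y": -3.5,"z": -2,"wx": 0,"wy": 0,"wz": -0.16},
  {"x": 3.2,"y": -5.2,"z": -3,"wx": 0,"wy": 0,"wz": -0.327},
  {"x": 3.2,"y": -5.2,"z": -3,"wx": 0,"wy": 0,"wz": -0.327},
  {"x": 3.2,"y": -5.2,"z": -3,"wx": 0,"wy": 0,"wz": -0.327},
])

```text
clock: 1.62
tcp_pos: [0.4788, 0.2548, 0.1536]
tcp_rot: [-2.284, -2.157, -0.001]
force: [0.3, 0.7, 1.0]
gripper_width: 0.0852
finger_force: 0.0
```

```bash
python3 s.py
python3 - <<'E'
from h import *
p=capture("wrist"); cv2.imwrite("pics/w2.png",p["pixels"]); w=cloud(p)
b,g,r=[p["pixels"][...,i].astype(int) for i in range(3)]
x,y,z=w[...,0],w[...,1],w[...,2]
red=(r>80)&(g<60)&(b<60)&(z>.02)&(z<.06)&(y>.14)&(y<.25)
for y0 in(.16,.165,.17,.18,.19,.2,.21,.22,.23):
    m=red&(abs(y-y0)<.0025); print(y0,m.sum(),np.median(w[m],0).round(4) if m.sum() else "", np.ptp(x[m]) if m.sum() else "")
print(np.percentile(y[red],[.5,99.5]))
E
```

```text
1.62 [0.4788 0.2548 0.1536] tool y ang -0.0572 [ 0.     0.001 -1.   ] 0.08523023311921406 0.0 [0.3 0.7 1. ]
0.16 0  
0.165 1 [0.5024 0.1674 0.0429] 0.0
0.17 312 [0.5128 0.1713 0.0405] 0.0337603818990444
0.18 88 [0.5161 0.1804 0.0405] 0.02026987957659432
0.19 91 [0.5154 0.1904 0.0399] 0.01853915299225617
0.2 91 [0.5156 0.1999 0.0401] 0.0192558617518509
0.21 95 [0.5157 0.2097 0.0399] 0.019481307221871136
0.22 58 [0.5142 0.2199 0.0386] 0.019922315906376165
0.23 182 [0.519  0.2308 0.0355] 0.018814438961221924
[0.16880747 0.23645266]
```

View pics/w2.png

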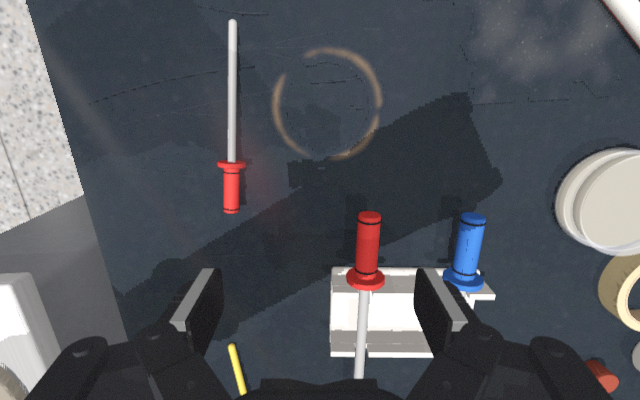

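The rod's red handle is at (368, 245) and the blue one at (470, 245). The rows are clipped by joint speed, so I'll go on from the measured pose.

>>> jog_arm([
  {"x": 2,"y": -2.7,"z": -2.7,"wx": 0,"wy": 0,"wz": 0},
  {"x": 3.8,"y": -5.4,"z": -5.4,"wx": 0,"wy": 0,"wz": 0},
  {"x": 3.8,"y": -5.4,"z": -5.4,"wx": 0,"wy": 0,"wz": 0},
  {"x": 3.8,"y": -5.4,"z": -5.4,"wx": 0,"wy": 0,"wz": 0},
  {"x": 3.8,"y": -5.4,"z": -5.4,"wx": 0,"wy": 0,"wz": 0},
])

```text
clock: 2.3
tcp_pos: [0.5171, 0.2014, 0.1001]
tcp_rot: [-2.285, -2.155, -0.003]
force: [-0.9, -0.8, 0.6]
gripper_width: 0.0853
finger_force: 0.0
```

```bash
python3 s.py
python3 - <<'E'
from h import *
p=capture("wrist"); w=cloud(p)
b,g,r=[p["pixels"][...,i].astype(int) for i in range(3)]
x,y,z=w[...,0],w[...,1],w[...,2]
red=(r>80)&(g<60)&(b<60)&(z>.02)&(z<.06)&(y>.14)&(y<.25)
for y0 in(.16,.165,.17,.18,.19,.2,.21,.22,.23):
    m=red&(abs(y-y0)<.0025); print(y0,m.sum(),np.median(w[m],0).round(4) if m.sum() else "")
print(np.percentile(y[red],[.5,99.5]))
E
python3 s.py
```

```text
2.3 [0.5171 0.2014 0.1001] tool y ang -0.0588 [ 0.001  0.002 -1.   ] 0.08525638878700136 0.0 [-0.9 -0.8  0.6]
0.16 0 
0.165 19 [0.5288 0.1665 0.0444]
0.17 541 [0.5166 0.1711 0.0409]
0.18 72 [0.5188 0.1793 0.039 ]
0.19 51 [0.5244 0.1901 0.0375]
0.2 69 [0.5129 0.2    0.0378]
0.21 74 [0.5135 0.2102 0.0382]
0.22 203 [0.5199 0.22   0.041 ]
0.23 238 [0.5213 0.2306 0.037 ]
[0.16656227 0.23809066]
2.35 [0.5171 0.2011 0.1001] tool y ang -0.0593 [ 0.001  0.001 -1.   ] 0.085558157835287 0.0 [0.5 0.3 0.3]
```

>>> jog_arm([
  {"x": 0,"y": 0,"z": -3,"wx": 0,"wy": 0,"wz": 0},
  {"x": 0,"y": 0,"z": -5.5,"wx": 0,"wy": 0,"wz": 0},
  {"x": 0,"y": 0,"z": -7,"wx": 0,"wy": 0,"wz": 0},
  {"x": 0,"y": 0,"z": -7,"wx": 0,"wy": 0,"wz": 0},
])

```text
clock: 2.85
tcp_pos: [0.5165, 0.1996, 0.0286]
tcp_rot: [-2.288, -2.152, 0.002]
force: [-0.3, 0.4, -0.3]
gripper_width: 0.0854
finger_force: 0.0
```

>>> jog_arm([
  {"x": 0,"y": 0,"z": 0,"wx": 0,"wy": 0,"wz": 0},
  {"x": 0,"y": 0,"z": 0,"wx": 0,"wy": 0,"wz": 0},
  {"x": 0,"y": 0,"z": 0,"wx": 0,"wy": 0,"wz": 0},
  {"x": 0,"y": 0,"z": 0,"wx": 0,"wy": 0,"wz": 0},
  {"x": 0,"y": 0,"z": 0,"wx": 0,"wy": 0,"wz": 0},
], grip=1, force=35)

```text
clock: 3.48
tcp_pos: [0.5175, 0.1995, 0.0294]
tcp_rot: [2.289, 2.152, 0.001]
force: [0.6, -0.9, 1.2]
gripper_width: 0.0146
finger_force: 30.6
```

The opening is 14.6 mm, less than the 20 mm handle. I'll check before lifting.

```bash
python3 s.py
python3 - <<'E'
from h import *
p=capture("wrist"); q=capture("side"); t=capture("top")
a=cv2.resize(q["pixels"][150:250,270:390],(600,500),interpolation=cv2.INTER_CUBIC)
cv2.imwrite("pics/g1.png",np.hstack([cv2.resize(a,(396,330)),cv2.resize(p["pixels"][150:400,170:470],(396,330))]))
E
python3 s.py
```

```text
3.48 [0.5175 0.1995 0.0294] tool y ang -0.0619 [ 0.001  0.    -1.   ] 0.014629100804697495 30.556321442127228 [ 0.6 -0.9  1.2]
3.62 [0.5175 0.1995 0.0294] tool y ang -0.0619 [ 0.001  0.    -1.   ] 0.014833950539255175 30.625819265842438 [0.7 0.5 1.7]
```

View pics/g1.png

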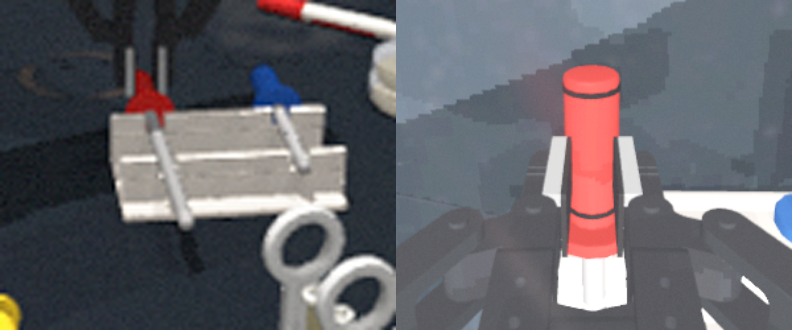

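The pads hold the handle squarely in both views: the side crop at (148, 90) and the wrist crop at (592, 190). Lifting.

>>> jog_arm([
  {"x": 0,"y": 0,"z": 1,"wx": 0,"wy": 0,"wz": 0},
  {"x": 0,"y": 0,"z": 2.5,"wx": 0,"wy": 0,"wz": 0},
  {"x": 0,"y": 0,"z": 4,"wx": 0,"wy": 0,"wz": 0},
  {"x": 0,"y": 0,"z": 5,"wx": 0,"wy": 0,"wz": 0},
  {"x": 0,"y": 0,"z": 5.5,"wx": 0,"wy": 0,"wz": 0},
])

```text
clock: 4.25
tcp_pos: [0.5174, 0.1996, 0.0852]
tcp_rot: [2.289, 2.152, 0.002]
force: [-0.3, 0.0, -0.2]
gripper_width: 0.0143
finger_force: 30.9
```

>>> jog_arm([
  {"x": -0.5,"y": -1.5,"z": 0,"wx": 0,"wy": 0,"wz": 0.05},
  {"x": -1.1,"y": -3.5,"z": 0,"wx": 0,"wy": 0,"wz": 0.12},
  {"x": -1.7,"y": -6,"z": 0,"wx": 0,"wy": 0,"wz": 0.19},
  {"x": -2.3,"y": -8,"z": 0,"wx": 0,"wy": 0,"wz": 0.24},
  {"x": -2.6,"y": -8.9,"z": 0,"wx": 0,"wy": 0,"wz": 0.265},
])

```text
clock: 4.88
tcp_pos: [0.4906, 0.1088, 0.084]
tcp_rot: [-1.985, -2.434, 0.001]
force: [-0.5, 0.2, -1.0]
gripper_width: 0.0145
finger_force: 30.9
```

>>> jog_arm([
  {"x": 0,"y": 0,"z": 0,"wx": 0,"wy": 0,"wz": 0},
  {"x": 0,"y": 0,"z": 0,"wx": 0,"wy": 0,"wz": 0},
])

```text
clock: 5.12
tcp_pos: [0.4912, 0.111, 0.0841]
tcp_rot: [-1.985, -2.435, -0.0]
force: [-0.7, -0.2, -0.2]
gripper_width: 0.0147
finger_force: 30.9
```

```bash
cat > rod.py <<'E'
from h import *
import sys
th=.203; O=np.array([.552,-.184,0]); u=np.array([-np.sin(th),np.cos(th),0]); v=np.array([np.cos(th),np.sin(th),0])
for n in("side","top"):
    p=capture(n); w=cloud(p); d=w-O
    X,Y,Z=d@v,d@u,w[...,2]
    print(n)
    m0=(abs(X)<.03)&(Z>.06)&(Z<.11)&(Y>.07)
    print(" min Y (tip)",np.nanpercentile(Y[m0],1) if m0.any() else None)
    for y0 in np.arange(.07,.36,.02):
        m=m0&(abs(Y-y0)<.01)
        if m.sum()>5: print("  %.2f n%d x %.4f  z med %.4f top %.4f"%(y0,m.sum(),np.median(X[m]),np.median(Z[m]),np.percentile(Z[m],95)))
    cv2.imwrite(f"pics/{n}{sys.argv[1]}.png",p["pixels"])
E
python3 s.py; python3 rod.py 2
```

```text
5.12 [0.4912 0.111  0.0841] tool y ang 0.203 [-0.  0. -1.] 0.014692727970488009 30.891918540000916 [-0.7 -0.2 -0.2]
side
 min Y (tip) 0.10306701663248152
  0.11 n46 x -0.0022  z med 0.0818 top 0.0845
  0.13 n37 x -0.0032  z med 0.0831 top 0.0851
  0.15 n34 x -0.0028  z med 0.0840 top 0.0855
  0.17 n28 x -0.0032  z med 0.0842 top 0.0860
  0.19 n28 x -0.0039  z med 0.0846 top 0.0873
  0.21 n28 x -0.0038  z med 0.0856 top 0.0867
  0.23 n26 x -0.0038  z med 0.0856 top 0.0875
  0.25 n25 x -0.0035  z med 0.0867 top 0.0881
  0.27 n176 x -0.0048  z med 0.0873 top 0.0994
  0.29 n135 x -0.0063  z med 0.0996 top 0.1091
  0.31 n37 x 0.0050  z med 0.0980 top 0.1095
top
 min Y (tip) 0.10618702034615893
  0.11 n35 x 0.0003  z med 0.0844 top 0.0869
  0.13 n49 x 0.0004  z med 0.0850 top 0.0876
  0.15 n47 x 0.0003  z med 0.0852 top 0.0869
  0.17 n48 x 0.0002  z med 0.0863 top 0.0882
  0.19 n47 x -0.0000  z med 0.0862 top 0.0889
  0.21 n47 x -0.0000  z med 0.0872 top 0.0904
  0.23 n49 x -0.0002  z med 0.0878 top 0.0902
  0.25 n48 x -0.0004  z med 0.0880 top 0.0904
  0.27 n37 x -0.0030  z med 0.0908 top 0.1029
```

The rod lies along the axis: x is 0±3 mm, the tip is at Y≈0.104, and the tip droops about 4 mm. I'll raise it 3 mm and start inserting.

>>> jog_arm([
  {"x": 0,"y": 0,"z": 0.3,"wx": 0,"wy": 0,"wz": 0},
  {"x": 0.4,"y": -1.96,"z": 0.3,"wx": 0,"wy": 0,"wz": 0},
  {"x": 0.81,"y": -3.92,"z": 0.3,"wx": 0,"wy": 0,"wz": 0},
  {"x": 1.21,"y": -5.88,"z": 0.3,"wx": 0,"wy": 0,"wz": 0},
  {"x": 1.61,"y": -7.84,"z": 0.3,"wx": 0,"wy": 0,"wz": 0},
])

```text
clock: 5.85
tcp_pos: [0.5075, 0.0317, 0.0873]
tcp_rot: [1.984, 2.435, 0.0]
force: [0.9, -0.3, -1.4]
gripper_width: 0.0144
finger_force: 30.9
```

```bash
python3 s.py; python3 rod.py 3; python3 s.py; python3 -c "
import cv2;a=cv2.imread('pics/side3.png')[160:310,270:430];b=cv2.imread('pics/top3.png')[130:220,290:470]
import numpy as np
cv2.imwrite('pics/c3.png',np.hstack([cv2.resize(a,(400,375),interpolation=2),cv2.resize(b,(400,200),interpolation=2).copy() if 0 else cv2.copyMakeBorder(cv2.resize(b,(400,200),interpolation=2),0,175,0,0,0)]))"
```

```text
5.85 [0.5075 0.0317 0.0873] tool y ang 0.2034 [ 0.  0. -1.] 0.014414951618435833 30.904948711395264 [ 0.9 -0.3 -1.4]
side
 min Y (tip) 0.08782220351982734
  0.09 n31 x -0.0033  z med 0.0881 top 0.0896
  0.11 n32 x -0.0032  z med 0.0877 top 0.0896
  0.13 n30 x -0.0034  z med 0.0890 top 0.0902
  0.15 n32 x -0.0040  z med 0.0890 top 0.0911
  0.17 n36 x -0.0034  z med 0.0896 top 0.0924
  0.19 n189 x -0.0045  z med 0.0910 top 0.1027
  0.21 n134 x -0.0057  z med 0.1000 top 0.1087
  0.23 n39 x 0.0014  z med 0.1002 top 0.1096
top
 min Y (tip) 0.07096717828073498
  0.07 n21 x -0.0007  z med 0.0891 top 0.0920
  0.09 n49 x -0.0007  z med 0.0895 top 0.0920
  0.11 n45 x -0.0011  z med 0.0901 top 0.0922
  0.13 n19 x -0.0010  z med 0.0911 top 0.0931
5.95 [0.5077 0.0296 0.0874] tool y ang 0.1996 [ 0.    -0.001 -1.   ] 0.014173819560274777 30.910731554031372 [-0.3 -0.1 -0.6]
```

View pics/c3.png

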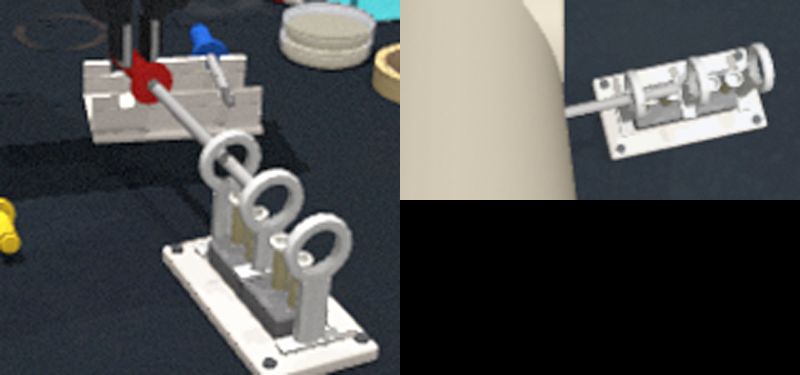

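The tip is through the first eye at side crop (230, 155) and centred. I'll carry on through the middle and third eyes.

>>> jog_arm([
  {"x": 0.4,"y": -1.96,"z": 0,"wx": 0,"wy": 0,"wz": 0},
  {"x": 0.81,"y": -3.92,"z": 0,"wx": 0,"wy": 0,"wz": 0},
  {"x": 1.21,"y": -5.88,"z": 0,"wx": 0,"wy": 0,"wz": 0},
  {"x": 1.61,"y": -7.84,"z": 0,"wx": 0,"wy": 0,"wz": 0},
  {"x": 2.02,"y": -9.8,"z": 0,"wx": 0,"wy": 0,"wz": 0},
])

```text
clock: 6.58
tcp_pos: [0.5278, -0.0652, 0.0872]
tcp_rot: [-1.983, -2.436, -0.001]
force: [0.8, -0.6, -1.0]
gripper_width: 0.0149
finger_force: 30.9
```

```bash
python3 rod.py 4; python3 s.py
python3 - <<'E'
from h import *
th=.203; O=np.array([.552,-.184,0]); u=np.array([-np.sin(th),np.cos(th),0]);v=np.array([np.cos(th),np.sin(th),0])
d=read_state()["tcp_pos"]-O; print("grip Y",d@u,"X",d@v)
for n in("side","wrist"):
    p=capture(n); w=cloud(p); e=w-O; X,Y,Z=e@v,e@u,w[...,2]
    b,g,r=[p["pixels"][...,i].astype(int) for i in range(3)]
    m=(abs(X)<.03)&(Z>.05)&(Z<.12)&(Y>.03)&(Y<.2)&(r>70)&(g<60)&(b<60)
    print(n,m.sum(),np.percentile(Y[m],[1,10,25,50,99]).round(4) if m.any() else "")
E
```

```text
side
 min Y (tip) 0.08418360030579906
  0.09 n174 x -0.0066  z med 0.0934 top 0.1034
  0.11 n168 x -0.0069  z med 0.0999 top 0.1087
  0.13 n43 x 0.0012  z med 0.0979 top 0.1079
top
 min Y (tip) None
6.67 [ 0.5277 -0.0674  0.0873] tool y ang 0.2006 [ 0.    -0.001 -1.   ] 0.01480414990578105 30.907922387123108 [-0.2 -0.5 -0.9]
grip Y 0.1190679138258285 X -0.00027412423533881153
side 202 [0.083  0.0842 0.0849 0.0862 0.1291]
wrist 27 [0.094  0.1008 0.1115 0.1196 0.1484]
```

>>> jog_arm([
  {"x": 0.15,"y": -0.75,"z": 0,"wx": 0,"wy": 0,"wz": 0},
  {"x": 0.28,"y": -1.35,"z": 0,"wx": 0,"wy": 0,"wz": 0},
  {"x": 0.36,"y": -1.75,"z": -0.3,"wx": 0,"wy": 0,"wz": 0},
  {"x": 0.38,"y": -1.85,"z": -0.6,"wx": 0,"wy": 0,"wz": 0},
  {"x": 0.38,"y": -1.85,"z": -0.6,"wx": 0,"wy": 0,"wz": 0},
])

```text
clock: 7.4
tcp_pos: [0.531, -0.0845, 0.0807]
tcp_rot: [-1.985, -2.434, 0.001]
force: [0.7, 0.9, -0.7]
gripper_width: 0.0147
finger_force: 30.9
```

```bash
python3 rod.py 5; python3 s.py
python3 - <<'E'
from h import *
th=.203; O=np.array([.552,-.184,0]); u=np.array([-np.sin(th),np.cos(th),0]);v=np.array([np.cos(th),np.sin(th),0])
p=capture("side"); w=cloud(p); e=w-O; X,Y,Z=e@v,e@u,w[...,2]
b,g,r=[p["pixels"][...,i].astype(int) for i in range(3)]
m=(abs(X)<.03)&(Z>.05)&(Z<.12)&(Y>.03)&(Y<.2)&(r>70)&(g<60)&(b<60)
print(m.sum(),np.percentile(Y[m],[1,10,25,50]).round(4))
cv2.imwrite("pics/c5.png",cv2.resize(p["pixels"][180:310,310:430],(554,600),interpolation=2))
E
```

```text
side
 min Y (tip) 0.07099024160901014
  0.07 n15 x -0.0144  z med 0.0839 top 0.0951
  0.09 n223 x -0.0086  z med 0.0965 top 0.1083
  0.11 n63 x 0.0053  z med 0.0955 top 0.1081
  0.13 n6 x -0.0111  z med 0.0794 top 0.0822
top
 min Y (tip) None
7.5 [ 0.5312 -0.0843  0.081 ] tool y ang 0.2032 [-0.  0. -1.] 0.014470267291329485 30.906752943992615 [-0.6 -0.4  0.3]
137 [0.0623 0.0671 0.0689 0.085 ]
```

View pics/c5.png

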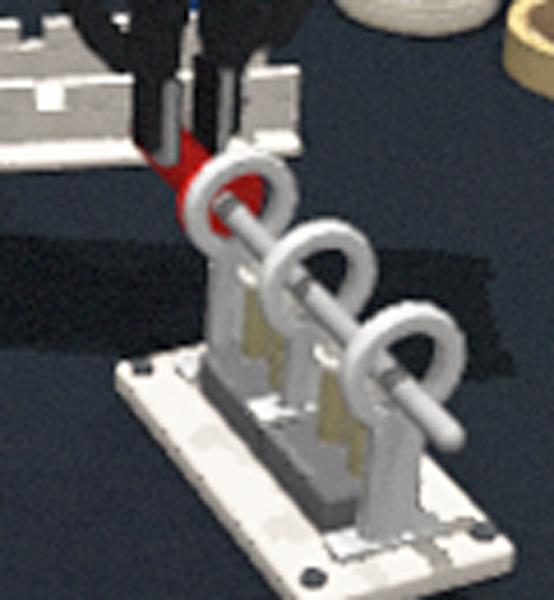

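The rod is through all three eyes, with its tip at (450, 435), and the collar is about 3 mm from the first eye at (225, 200). I'll nudge it home, then open and lift.

>>> jog_arm([
  {"x": 0.03,"y": -0.15,"z": -0.1,"wx": 0,"wy": 0,"wz": 0},
  {"x": 0.06,"y": -0.3,"z": -0.2,"wx": 0,"wy": 0,"wz": 0},
  {"x": 0.06,"y": -0.3,"z": -0.2,"wx": 0,"wy": 0,"wz": 0},
])

```text
clock: 7.92
tcp_pos: [0.5319, -0.0873, 0.0791]
tcp_rot: [-1.985, -2.435, -0.0]
force: [0.5, 0.5, -1.7]
gripper_width: 0.0145
finger_force: 30.8
```

>>> jog_arm([
  {"x": 0,"y": 0,"z": 0,"wx": 0,"wy": 0,"wz": 0},
  {"x": 0,"y": 0,"z": 0,"wx": 0,"wy": 0,"wz": 0},
  {"x": 0,"y": 0,"z": 0,"wx": 0,"wy": 0,"wz": 0},
  {"x": 0,"y": 0,"z": 0,"wx": 0,"wy": 0,"wz": 0},
  {"x": 0,"y": 0,"z": 0,"wx": 0,"wy": 0,"wz": 0},
], grip=-0.2)

```text
clock: 8.55
tcp_pos: [0.5319, -0.0876, 0.0791]
tcp_rot: [-1.985, -2.435, 0.0]
force: [-0.4, 0.1, 0.6]
gripper_width: 0.0511
finger_force: 0.0
```

>>> jog_arm([
  {"x": 0,"y": 0,"z": 2,"wx": 0,"wy": 0,"wz": 0},
  {"x": 0,"y": 0,"z": 5,"wx": 0,"wy": 0,"wz": 0},
  {"x": 0,"y": 0,"z": 9,"wx": 0,"wy": 0,"wz": 0},
  {"x": 0,"y": 2,"z": 13,"wx": 0,"wy": 0,"wz": 0},
  {"x": 0,"y": 4,"z": 14,"wx": 0,"wy": 0,"wz": 0},
])

```text
clock: 9.18
tcp_pos: [0.5332, -0.0476, 0.2222]
tcp_rot: [1.984, 2.431, 0.005]
force: [0.6, 0.3, -0.5]
gripper_width: 0.0512
finger_force: 0.0
```

```bash
python3 s.py
python3 - <<'E'
from h import *
th=.203; O=np.array([.552,-.184,0]); u=np.array([-np.sin(th),np.cos(th),0]);v=np.array([np.cos(th),np.sin(th),0])
for n in("side","wrist","top"):
    p=capture(n); w=cloud(p); e=w-O; X,Y,Z=e@v,e@u,w[...,2]
    b,g,r=[p["pixels"][...,i].astype(int) for i in range(3)]
    m=(abs(X)<.03)&(Z>.05)&(Z<.12)&(Y>.03)&(Y<.2)&(r>70)&(g<60)&(b<60)
    print(n,m.sum(),np.percentile(Y[m],[1,10,25,50,99]).round(4) if m.any() else "", np.median(X[m]),np.median(Z[m]))
    if n=="side": a=cv2.resize(p["pixels"][160:310,290:430],(390,418),interpolation=2)
    if n=="wrist": c=cv2.resize(p["pixels"],(410,256)); 
cv2.imwrite("pics/c6.png",np.hstack([a,cv2.copyMakeBorder(c,0,162,0,0,0)]))
E
```

```text
9.18 [ 0.5332 -0.0476  0.2222] tool y ang 0.202 [ 0.005  0.    -1.   ] 0.051191118797973195 0.0 [ 0.6  0.3 -0.5]
side 206 [0.0628 0.0649 0.0659 0.0959 0.1275] -0.002093325107953981 0.08071845625664625
wrist 1061 [0.0667 0.0709 0.0715 0.0986 0.1315] 0.0033078229125717497 0.08212092080826222
top 0  nan nan
  return _methods._mean(a, axis=axis, dtype=dtype,
  ret = ret.dtype.type(ret / rcount)
```

View pics/c6.png

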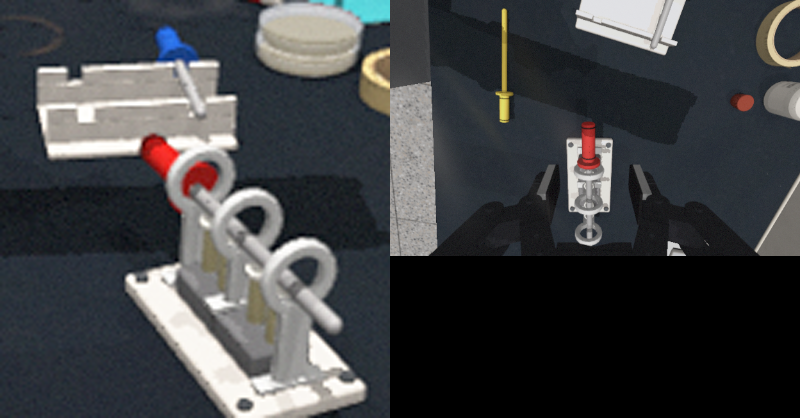

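The rod lies through all three eyes with its collar against the first one at (200, 180). The blue rod is still in its slot and the gripper is clear.

```bash
python3 -c "
from workcell import *
print(finish_job())"
```

```text
the job is handed in; nothing more can be done
None
```

The long red-handled rod lies through all three eyes with its collar against the first one, the blue rod is still in its rest, and the job was handed in at about 9 s of robot time; the hand-in call returned no verdict.

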